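# Find the rocking tub cover and press it home

### The job

Three of the four bamboo tub covers are seated and one, looking just the same, is not: press lightly near an end of each cover until you find the one that rocks, then press that one down on its middle until it is fully home and level, and move clear. Only press with the fingertips, never harder than a firm push; do not lift any cover, and leave the cup, trivet, basket and steamer lid where they are.

Things in the scene. Friction and masses are not known exactly. Their poses are not given: they have to be found in the camera images.
- tub_1: Fixed white ceramic tub under cover 1: rounded box 86 x 50 mm in the rack. The four tubs stand in one row, 85 mm apart, in any order. Its x axis is the long axis of tub and cover (away from the robot at yaw 0), y runs along the row to the left, z up. Origin at the centre of its foot, 54 mm under the cover top as found.
- top_1 (a point): Centre of the top face of cover 1. The cover is a flat bamboo slab, 96 mm long (tub x), 60 mm wide (tub y), 16 mm thick, pushed over the tub like a cap; the axes follow the cover. The four covers stand up to 8 mm higher or lower than one another because the tubs differ in height, which says nothing about which cover is loose; it can be any of the four.
- rock_1 (a joint): Rocking angle of cover 1 about its short middle line (tub y), rad: 0 level, positive with the far (+x) end down. The loose cover tips up to 0.1 rad (about 3.5 mm at 35 mm from the middle) under 1 to 2 N near its far or near end and springs level when let go; a seated cover hardly moves (under 0.02 rad).
- press_1 (a joint): How far cover 1 has gone straight down from where it was found, m: 0 for all four at the start, seated or not. The loose cover needs about 8 to 10 N on its middle to slide down, goes 6 mm to its stop, stays there and then no longer rocks; a seated cover gives less than 1 mm.
- tub_2: Fixed white ceramic tub under cover 2: rounded box 86 x 50 mm in the rack. The four tubs stand in one row, 85 mm apart, in any order. Its x axis is the long axis of tub and cover (away from the robot at yaw 0), y runs along the row to the left, z up. Origin at the centre of its foot, 57 mm under the cover top as found.
- top_2 (a point): Centre of the top face of cover 2. The cover is a flat bamboo slab, 96 mm long (tub x), 60 mm wide (tub y), 16 mm thick, pushed over the tub like a cap; the axes follow the cover. The four covers stand up to 8 mm higher or lower than one another because the tubs differ in height, which says nothing about which cover is loose; it can be any of the four.
- rock_2 (a joint): Rocking angle of cover 2 about its short middle line (tub y), rad: 0 level, positive with the far (+x) end down. The loose cover tips up to 0.1 rad (about 3.5 mm at 35 mm from the middle) under 1 to 2 N near its far or near end and springs level when let go; a seated cover hardly moves (under 0.02 rad).
- press_2 (a joint): How far cover 2 has gone straight down from where it was found, m: 0 for all four at the start, seated or not. The loose cover needs about 8 to 10 N on its middle to slide down, goes 6 mm to its stop, stays there and then no longer rocks; a seated cover gives less than 1 mm.
- tub_3: Fixed white ceramic tub under cover 3: rounded box 86 x 50 mm in the rack. The four tubs stand in one row, 85 mm apart, in any order. Its x axis is the long axis of tub and cover (away from the robot at yaw 0), y runs along the row to the left, z up. Origin at the centre of its foot, 59 mm under the cover top as found.
- top_3 (a point): Centre of the top face of cover 3. The cover is a flat bamboo slab, 96 mm long (tub x), 60 mm wide (tub y), 16 mm thick, pushed over the tub like a cap; the axes follow the cover. The four covers stand up to 8 mm higher or lower than one another because the tubs differ in height, which says nothing about which cover is loose; it can be any of the four.
- rock_3 (a joint): Rocking angle of cover 3 about its short middle line (tub y), rad: 0 level, positive with the far (+x) end down. The loose cover tips up to 0.1 rad (about 3.5 mm at 35 mm from the middle) under 1 to 2 N near its far or near end and springs level when let go; a seated cover hardly moves (under 0.02 rad).
- press_3 (a joint): How far cover 3 has gone straight down from where it was found, m: 0 for all four at the start, seated or not. The loose cover needs about 8 to 10 N on its middle to slide down, goes 6 mm to its stop, stays there and then no longer rocks; a seated cover gives less than 1 mm.
- tub_4: Fixed white ceramic tub under cover 4: rounded box 86 x 50 mm in the rack. The four tubs stand in one row, 85 mm apart, in any order. Its x axis is the long axis of tub and cover (away from the robot at yaw 0), y runs along the row to the left, z up. Origin at the centre of its foot, 62 mm under the cover top as found.
- top_4 (a point): Centre of the top face of cover 4. The cover is a flat bamboo slab, 96 mm long (tub x), 60 mm wide (tub y), 16 mm thick, pushed over the tub like a cap; the axes follow the cover. The four covers stand up to 8 mm higher or lower than one another because the tubs differ in height, which says nothing about which cover is loose; it can be any of the four.
- rock_4 (a joint): Rocking angle of cover 4 about its short middle line (tub y), rad: 0 level, positive with the far (+x) end down. The loose cover tips up to 0.1 rad (about 3.5 mm at 35 mm from the middle) under 1 to 2 N near its far or near end and springs level when let go; a seated cover hardly moves (under 0.02 rad).
- press_4 (a joint): How far cover 4 has gone straight down from where it was found, m: 0 for all four at the start, seated or not. The loose cover needs about 8 to 10 N on its middle to slide down, goes 6 mm to its stop, stays there and then no longer rocks; a seated cover gives less than 1 mm.
- rack: Fixed stainless rack plate under the tubs, 125 x 365 x 12 mm, with low rails to 23 mm; origin under its centre, on the ledge; y along the row to the left.
- cup: Bystander: ceramic cup, 76 mm across, 95 mm tall, with four steel chopsticks standing to 193 mm, about 270 mm to the right of the middle of the row; origin at its foot.
- trivet: Bystander: hard silicone disc, 194 mm across, 7 mm thick, lying beyond the row; origin under its centre. Carries the basket.
- basket: Bystander: stainless steamer basket, 170 mm across, 55 mm tall, with a thin centre post to 63 mm, on the trivet; origin at its foot.
- lid: Bystander: round bamboo steamer lid, 174 mm across, 30 mm tall, with a loop to 46 mm, beyond the row; origin under its centre.

How it is judged:
By the outcome, as a careful person would: the job done as asked, in the order asked, and still so for the second after the job is handed in, with the robot touching nothing.
It also fails if it takes over 42 s, if anything falls off the work surface, if the arm or the gripper's body presses on something with over 40 N, if the wrist force passes 120 N, or if a joint passes its speed limit or range.

### The arm

A 6-joint arm with a two-finger parallel gripper is mounted at the origin on the work surface. World frame = base frame: x ahead of the robot, y to its left, z up, the work surface at z = 0. Lengths are in m, angles in degrees, forces in N, time in s.
With the tool pointing down it reaches from about 0.35 to 0.875 m from the base axis. Payload 4.2 kg.
Tool frame: the origin (TCP) lies midway between the tips of the shut fingers; the grasp point (between the pads) lies 19 mm behind it; z points along the fingers, y is the direction in which the jaws open and shut (so a half turn about z gives the same grasp; the last joint's range is limited). The gripper opens to 87 mm and grips with 3 to 60 N. Pads are 19 mm wide; open, the fingers measure 117 mm over their backs; the gripper's body (75 mm by 190 mm) begins 51 mm behind the grasp point.
Start: joints at [-54.511, 22.042, 0.453, 0, -68.411, -14.817], TCP at [0.221, -0.585, 0.223] pointing down, gripper open.
Joint ranges: [-179.83, 179.83], [-69.29, 118.12], [-61.27, 80.66], [-181.25, 117.63], [-171.15, -9.14], [-177.46, 177.46]. Speed limits (degrees/s): [159.86, 159.86, 180, 180, 180, 180].

### API

Orientations are given as a 3x3 rotation matrix whose columns are the frame's x, y, z axes.
In Python, from station import sense, capture, calibration, finish_job gives the robot as it stands.
- The arm moves only by the tool carry_out, never from a script. Its argument "commands" is one flat list of numbers, 6 for each row, row after row: the shift along the tool's x, y, z in mm, then the turn, a rotation vector about the tool's x, y, z in rad. A call has 1 to 5 rows; each row shifts and turns the pose as measured when the row begins, along the tool's axes as they then stand; what a row does not reach is not made up. A row lasts 1/8 s, in which the tool goes at most 62.5 mm and 10.7 degrees, less where a joint would pass 70% of its speed; a pose out of reach is approached as far as the arm can. A call is refused whole if a number of a shift passes 62.5 or a number of a turn 0.188, either way. A call with a gripper value outside its range is refused whole. "grip" is the finger opening in mm, from 0 to 87, set as the call begins (left out, the last holds). The fingers move at their own pace and stop on an object; the grip force is fixed at half the most. Time passes only in rows, so rows that do not move let the fingers close. It gives the time, the measured TCP pose, the force and the opening at its end, in the units of the state.
- sense(): the state, without advancing time (a new reading comes with each control period).
- capture(name): name is "scene" or "top" or "wrist"; returns the picture (384x512x3 uint8, red, green, blue); there is no depth.
- calibration(name): a dict with "fx", "fy", "cx", "cy" (pixels), "rvec" (rotation vector, rad) and "tvec" (3), from world to camera coordinates, as OpenCV has them. Camera axes: x right, y down, z forward; pixel columns grow to the right and rows downward; lengths in m; the calibration is good to about 2 mm. A picture is of the moment at which its call begins: read the wrist's pose just before it. calibration takes no time and is no camera call; for the wrist camera it gives the pose at the moment of the call.
- finish_job(): hands the job in, once; it reports no verdict.
The state is a dict: "time_s": time; "joints": joint angles; "joint_velocities": joint speeds; "effort": joint torques, N m; "tcp_pos": TCP position; "ee_rot": TCP orientation; "wrist_force": force on the tool from outside, world axes, zero at the start; "moment": the same for the moment, N m; "gripper_width": opening from 0.0 (shut) to 1.0 (fully open).
Only numpy, scipy, OpenCV 4.12 (cv2) and the standard library are available. Lean on these libraries where they do the work, as an engineer would, in place of code of your own. Each camera call takes 0.05 s, during which the arm holds its last target.

## Working session

There is one attempt and no reset: what is moved stays moved. The work goes in short steps, Python scripts to look and compute and a tool call to move; the robot and the scene stay as the last step left them, time stands still between calls to the robot, and variables do not carry over. Pictures are saved under pics/ and viewed, and the job is handed in when it is done.

Besides the shell and the picture viewer there is one more tool, called after "Emit:" as name(argument=value, ...), one argument or row to a line, values as JSON. carry_out: Moves the arm, as the interface text tells. Its arguments: {"type":"object","properties":{"commands":{"type":"array"},"grip":{"type":"number"}},"required":["commands"]}

```bash
mkdir -p pics; python3 - <<'E'
from station import *
import cv2
s=sense();print(s)
for n in("scene","top"):
    im=capture(n);cv2.imwrite(f"pics/{n}0.png",im[:,:,::-1]);print(n,calibration(n))
E
```

```text
{'time_s': 0.0, 'joints': array([-5.45113827e+01,  2.20907767e+01,  3.79113572e-01, -3.04517367e-02,
       -6.84111800e+01, -1.48154241e+01]), 'joint_velocities': array([-0.04589886, -0.02431624,  0.03000999, -0.02577943, -0.00090859,
        0.01027427]), 'effort': array([-1.08447497e-03, -3.90664029e+01,  1.87402403e+01,  4.21979651e+00,
        1.10013108e-02, -1.95802827e-04]), 'tcp_pos': array([ 0.22044292, -0.58417895,  0.22145111]), 'ee_rot': array([[-9.35678485e-01, -3.52852749e-01, -8.42269513e-04],
       [-3.52853748e-01,  9.35676280e-01,  2.03258688e-03],
       [ 7.08877362e-05,  2.19904577e-03, -9.99997580e-01]]), 'wrist_force': array([ 0.57522636,  0.65655128, -0.47359778]), 'moment': array([ 0.0036969 , -0.02807356,  0.00193946]), 'gripper_width': 0.9991591748144111}
scene {'fx': 432.5862973981773, 'fy': 432.5862973981773, 'cx': 256.6156633982603, 'cy': 190.0192016852968, 'rvec': array([ 1.51996954,  2.31767824, -0.65246509]), 'tvec': array([ 0.25677514, -0.43740765,  1.45025937])}
top {'fx': 486.5834049391205, 'fy': 486.5834049391205, 'cx': 260.69417478769, 'cy': 195.6394321024084, 'rvec': array([ 2.16896142, -2.20395655,  0.11714328]), 'tvec': array([-0.02475516,  0.6180395 ,  1.0444559 ])}
```

View pics/scene0.png

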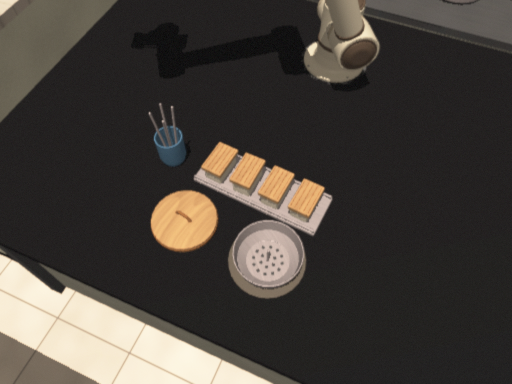

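View pics/top0.png

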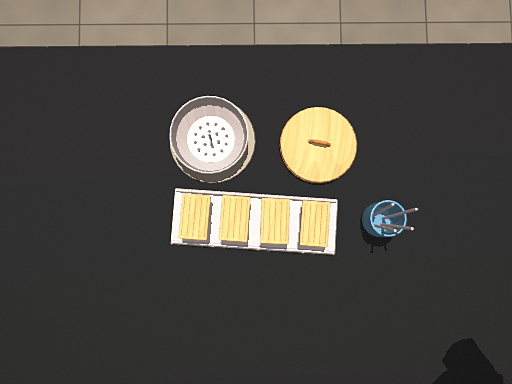

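The top view shows the four covers at columns 195–315, row ~220. The basket and lid are beyond them and the cup is to the right. I'll enlarge the row.

```bash
python3 - <<'E'
import cv2
im=cv2.imread("pics/top0.png")[180:260,165:345]
cv2.imwrite("pics/top0c.png",cv2.resize(im,None,fx=4.4,fy=4.4,interpolation=cv2.INTER_CUBIC))
im=cv2.imread("pics/scene0.png")[135:235,190:340]
cv2.imwrite("pics/scene0c.png",cv2.resize(im,None,fx=5,fy=5,interpolation=cv2.INTER_CUBIC))
E
```

```text
(no output)
```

View pics/top0c.png

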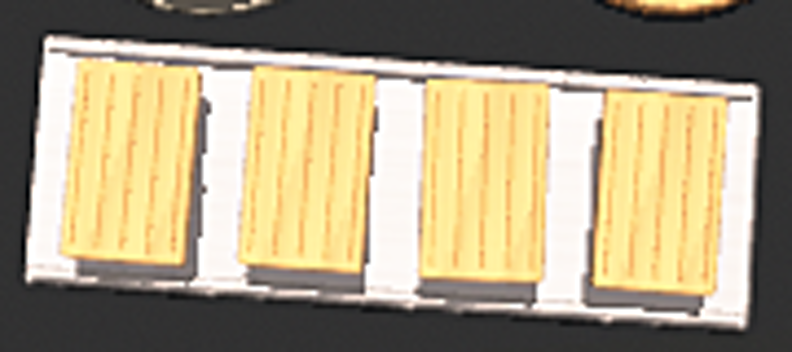

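View pics/scene0c.png

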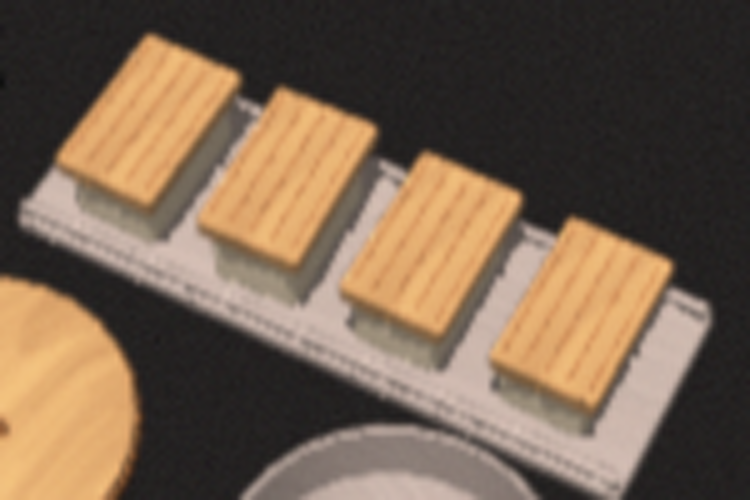

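```bash
cat > h.py <<'E'
import numpy as np,cv2
from station import *
def PM(n):
    c=calibration(n);K=np.array([[c['fx'],0,c['cx']],[0,c['fy'],c['cy']],[0,0,1]]);R=cv2.Rodrigues(c['rvec'])[0];t=np.array(c['tvec']).reshape(3,1)
    return K,R,t
def onplane(n,uv,z):
    K,R,t=PM(n);o=(-R.T@t).ravel();d=R.T@np.linalg.solve(K,np.array([uv[0],uv[1],1.]));return o+d*(z-o[2])/d[2]
E
python3 - <<'E'
from h import *
T=dict(A=[(78,60),(200,68),(184,265),(62,257)],B=[(254,67),(375,75),(362,272),(240,264)],C=[(428,79),(548,84),(541,281),(420,277)],D=[(606,91),(727,97),(713,293),(592,288)])
S=dict(D=[(150,33),(240,75),(152,207),(58,160)],C=[(280,87),(377,130),(294,267),(200,223)],B=[(426,152),(522,195),(437,335),(341,290)],A=[(572,217),(672,264),(590,408),(491,357)])
P={}
for n in("top","scene"):
    K,R,t=PM(n);P[n]=K@np.hstack([R,t])
for k in "ABCD":
    a=(np.array(T[k])+.5)/4.4-.5+[165,180]
    b=(np.array(S[k])+.5)/5-.5+[190,135]
    ca=a.mean(0);cb=b.mean(0)
    X=cv2.triangulatePoints(P["top"],P["scene"],ca,cb).ravel();X=X[:3]/X[3]
    q=np.array([onplane("top",u,X[2]) for u in a])
    ax=(q[0]+q[1]-q[2]-q[3])[:2];
    ay=(q[0]-q[1]+q[3]-q[2])[:2]
    print(k,X.round(4),onplane("top",ca,.07).round(4),"L",np.linalg.norm(ax)/2,"W",np.linalg.norm(ay)/2,"yaw",np.degrees(np.arctan2(ax[1],ax[0])),np.degrees(np.arctan2(-ay[0],ay[1])))
for uv in [(45,37),(760,88),(745,328),(26,280)]:
    print(onplane("top",(np.array(uv)+.5)/4.4-.5+[165,180],.02).round(4))
for uv in [(388,218),(404,230),(415,210)]:print(onplane("top",uv,.15).round(3))
E
```

```text
A [0.5725 0.1073 0.0582] [0.5719 0.1063 0.07  ] L 0.0953659776590007 W 0.05893608966963508 yaw -4.923733413884858 -4.674504642206571
B [0.5675 0.0221 0.0629] [0.5672 0.022  0.07  ] L 0.09500145756415286 W 0.058574557073434674 yaw -4.616978950561551 -4.688494276748779
C [ 0.5609 -0.0626  0.0653] [ 0.5607 -0.0623  0.07  ] L 0.09497109296429007 W 0.058009886587904895 yaw -3.285982338039755 -3.063328908976596
D [ 0.5538 -0.1473  0.0616] [ 0.5536 -0.1462  0.07  ] L 0.09512270867734075 W 0.05861730841020413 yaw -5.603633953227508 -3.5281007771770256
[0.638  0.1549 0.02  ]
[ 0.6067 -0.205   0.02  ]
[ 0.4865 -0.1938  0.02  ]
[0.5165 0.1645 0.02  ]
[ 0.559 -0.28   0.15 ]
[ 0.535 -0.31   0.15 ]
[ 0.574 -0.333  0.15 ]
```

Emit:
carry_out(
  commands=[-43.6,30.5,0,0,0,0,-43.6,30.5,0,0,0,0,-43.6,30.5,0,0,0,0,-43.6,30.5,0,0,0,0,-43.6,30.5,0,0,0,0],
  grip=0,
)

```text
time_s: 0.72
tcp_pos: [0.3724, -0.3606, 0.2183]
ee_rot: [[-0.938, -0.345, -0.004], [-0.345, 0.938, 0.006], [0.002, 0.007, -1.0]]
wrist_force: [0.4, -1.2, -0.2]
gripper_width: 0.518
```

Emit:
carry_out(
  commands=[-43.6,30.5,0,0,0,0,-43.6,30.5,0,0,0,0,-43.6,30.5,0,0,0,0,-43.6,30.5,0,0,0,0,-43.6,30.5,0,0,0,0],
)

```text
time_s: 1.35
tcp_pos: [0.527, -0.1336, 0.2177]
ee_rot: [[-0.938, -0.346, -0.006], [-0.346, 0.938, 0.007], [0.004, 0.008, -1.0]]
wrist_force: [0.3, -0.1, 0.6]
gripper_width: 0.019
```

Emit:
carry_out(
  commands=[0,0,0,0,0,0.148,0,0,0,0,0,0.148,0,0,0,0,0,0.148],
)

```text
time_s: 1.72
tcp_pos: [0.5284, -0.1292, 0.2157]
ee_rot: [[-0.995, 0.098, -0.01], [0.098, 0.995, 0.007], [0.01, 0.006, -1.0]]
wrist_force: [-0.8, 0.0, 0.4]
gripper_width: 0.007
```

Emit:
carry_out(
  commands=[5.5,-15.6,40,0.006,-0.01,0,0,0,50,0,0,0,0,0,36,0,0,0,0,0,0,0,0,0],
)

```text
time_s: 2.22
tcp_pos: [0.5209, -0.144, 0.0864]
ee_rot: [[-0.995, 0.099, 0.0], [0.099, 0.995, 0.0], [-0.0, 0.0, -1.0]]
wrist_force: [0.7, -0.5, 0.8]
gripper_width: 0.004
```

```bash
python3 - <<'E'
from h import *
s=sense();print(s['tcp_pos'],s['wrist_force'],s['ee_rot'].round(3))
im=capture("wrist");cv2.imwrite("pics/w1.png",im[:,:,::-1])
im=capture("top");cv2.imwrite("pics/t1.png",cv2.resize(im[150:290,150:410,::-1],None,fx=3,fy=3))
s=sense();print(s['tcp_pos'],s['wrist_force'])
E
```

```text
[ 0.52091707 -0.14398905  0.08642798] [ 0.72629597 -0.49677558  0.78068269] [[-0.995  0.099  0.   ]
 [ 0.099  0.995  0.   ]
 [-0.     0.    -1.   ]]
[ 0.52377561 -0.1441448   0.0897116 ] [-0.05812137 -0.07228634  1.25007182]
```

View pics/w1.png

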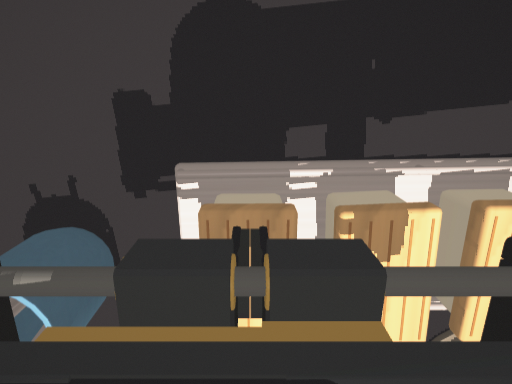

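View pics/t1.png

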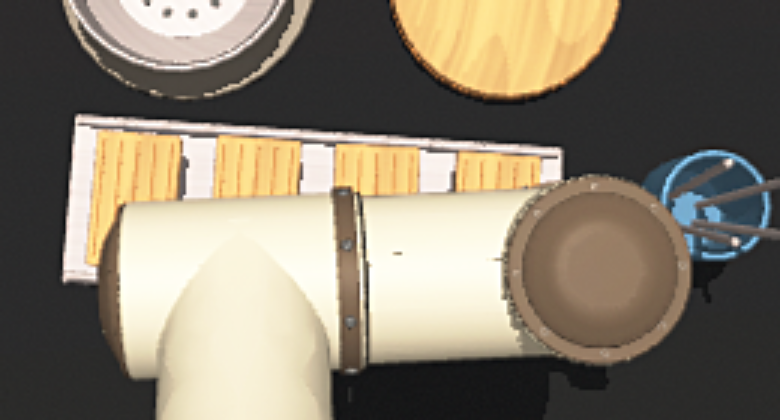

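The wrist picture shows the shut tips (250,280) above cover D's near end (columns 200–297). The arm is clear of the chopsticks. Now I feel downward.

Emit:
carry_out(
  commands=[3,0,8,0,0,0,0,0,0,0,0,0],
)

```text
time_s: 2.58
tcp_pos: [0.5227, -0.1438, 0.0842]
ee_rot: [[-0.995, 0.097, 0.014], [0.097, 0.995, -0.001], [-0.014, 0.001, -1.0]]
wrist_force: [-0.5, 0.4, -0.1]
gripper_width: 0.008
```

Emit:
carry_out(
  commands=[0,0,5,0,0,0,0,0,0,0,0,0],
)

```text
time_s: 2.82
tcp_pos: [0.5236, -0.1438, 0.0803]
ee_rot: [[-0.995, 0.097, 0.017], [0.097, 0.995, -0.001], [-0.017, 0.001, -1.0]]
wrist_force: [-0.5, -0.7, 0.4]
gripper_width: 0.003
```

Emit:
carry_out(
  commands=[0,0,3,0,0,0],
)

```text
time_s: 2.95
tcp_pos: [0.524, -0.1438, 0.0776]
ee_rot: [[-0.995, 0.097, 0.018], [0.097, 0.995, -0.001], [-0.018, 0.001, -1.0]]
wrist_force: [-0.5, 0.1, -0.4]
gripper_width: 0.006
```

Emit:
carry_out(
  commands=[1,0,4,0,0.018,0],
)

```text
time_s: 3.08
tcp_pos: [0.5228, -0.1437, 0.0735]
ee_rot: [[-0.995, 0.097, -0.001], [0.097, 0.995, 0.001], [0.001, 0.001, -1.0]]
wrist_force: [0.6, 0.5, 0.4]
gripper_width: 0.01
```

Emit:
carry_out(
  commands=[0,0,2,0,0.002,0],
)

```text
time_s: 3.2
tcp_pos: [0.523, -0.1437, 0.0711]
ee_rot: [[-0.995, 0.097, -0.004], [0.097, 0.995, 0.001], [0.004, 0.001, -1.0]]
wrist_force: [-0.7, 0.2, 0.1]
gripper_width: 0.006
```

Emit:
carry_out(
  commands=[0,0,2,0,0.002,0],
)

```text
time_s: 3.32
tcp_pos: [0.523, -0.1437, 0.0691]
ee_rot: [[-0.995, 0.097, -0.006], [0.097, 0.995, 0.001], [0.006, 0.001, -1.0]]
wrist_force: [-3.6, 2.9, 14.3]
gripper_width: 0.004
```

Emit:
carry_out(
  commands=[0,0,2,0,0.002,0],
)

```text
time_s: 3.45
tcp_pos: [0.523, -0.1438, 0.069]
ee_rot: [[-0.995, 0.096, -0.009], [0.096, 0.995, 0.001], [0.009, -0.0, -1.0]]
wrist_force: [-7.2, 3.9, 20.5]
gripper_width: 0.002
```

That was firmer than intended because I batched the calls. Cover D (rightmost) is rigid at z 0.069, so it is seated. I'll retract and go one step at a time from here.

Emit:
carry_out(
  commands=[0,0,-10,0,-0.009,0],
)

```text
time_s: 3.58
tcp_pos: [0.523, -0.1437, 0.079]
ee_rot: [[-0.995, 0.096, -0.001], [0.096, 0.995, -0.0], [0.001, -0.0, -1.0]]
wrist_force: [0.1, 0.4, -0.2]
gripper_width: 0.005
```

Emit:
carry_out(
  commands=[0.6,42.5,-4,0,0,0,0.6,42.5,0,0,0,0],
)

```text
time_s: 3.82
tcp_pos: [0.5308, -0.0595, 0.0844]
ee_rot: [[-0.995, 0.101, 0.003], [0.101, 0.995, -0.0], [-0.003, 0.0, -1.0]]
wrist_force: [0.9, 0.2, -0.3]
gripper_width: 0.005
```

Emit:
carry_out(
  commands=[0,0,5,0,0.003,0],
)

```text
time_s: 3.95
tcp_pos: [0.5316, -0.0574, 0.0801]
ee_rot: [[-0.995, 0.097, 0.002], [0.097, 0.995, 0.001], [-0.002, 0.001, -1.0]]
wrist_force: [0.4, -0.5, 0.1]
gripper_width: 0.004
```

Emit:
carry_out(
  commands=[0,-1,1.5,0,0.002,0],
)

```text
time_s: 4.08
tcp_pos: [0.5312, -0.0584, 0.0782]
ee_rot: [[-0.995, 0.097, -0.001], [0.097, 0.995, 0.001], [0.001, 0.001, -1.0]]
wrist_force: [-0.2, -0.9, 0.1]
gripper_width: 0.006
```

Emit:
carry_out(
  commands=[0,0,1,0,0,0],
)

```text
time_s: 4.2
tcp_pos: [0.5311, -0.0591, 0.0771]
ee_rot: [[-0.995, 0.098, -0.001], [0.098, 0.995, 0.001], [0.001, 0.0, -1.0]]
wrist_force: [0.3, -0.2, 0.1]
gripper_width: 0.003
```

Emit:
carry_out(
  commands=[0,0,1,0,0,0],
)

```text
time_s: 4.32
tcp_pos: [0.531, -0.0598, 0.0759]
ee_rot: [[-0.995, 0.099, -0.002], [0.099, 0.995, 0.001], [0.002, 0.0, -1.0]]
wrist_force: [-0.6, 0.2, -0.1]
gripper_width: 0.008
```

Emit:
carry_out(
  commands=[0,0,1,0,0,0],
)

```text
time_s: 4.45
tcp_pos: [0.5308, -0.0604, 0.0748]
ee_rot: [[-0.995, 0.1, -0.002], [0.1, 0.995, 0.0], [0.002, 0.0, -1.0]]
wrist_force: [-0.4, -0.5, -0.7]
gripper_width: 0.0
```

Emit:
carry_out(
  commands=[0,0.5,0.7,0,0,0],
)

```text
time_s: 4.58
tcp_pos: [0.5308, -0.0603, 0.074]
ee_rot: [[-0.995, 0.101, -0.002], [0.101, 0.995, 0.0], [0.002, 0.0, -1.0]]
wrist_force: [-0.6, -0.6, -0.2]
gripper_width: 0.007
```

Emit:
carry_out(
  commands=[0,0.5,0.7,0,0,0],
)

```text
time_s: 4.7
tcp_pos: [0.5308, -0.06, 0.0734]
ee_rot: [[-0.995, 0.101, -0.002], [0.101, 0.995, 0.0], [0.002, 0.0, -1.0]]
wrist_force: [-0.3, -0.3, 0.3]
gripper_width: 0.007
```

Emit:
carry_out(
  commands=[0,0.5,0.6,0,0,0],
)

```text
time_s: 4.82
tcp_pos: [0.5308, -0.0596, 0.0729]
ee_rot: [[-0.995, 0.101, -0.002], [0.101, 0.995, 0.0], [0.002, -0.0, -1.0]]
wrist_force: [-0.8, -1.3, 1.2]
gripper_width: 0.006
```

Emit:
carry_out(
  commands=[0,0,0.5,0,0,0],
)

```text
time_s: 4.95
tcp_pos: [0.5308, -0.0596, 0.0725]
ee_rot: [[-0.995, 0.101, -0.002], [0.101, 0.995, -0.0], [0.002, -0.0, -1.0]]
wrist_force: [-0.8, 0.4, 1.7]
gripper_width: 0.002
```

Emit:
carry_out(
  commands=[0,0,0.5,0,0,0],
)

```text
time_s: 5.08
tcp_pos: [0.5307, -0.0596, 0.0721]
ee_rot: [[-0.995, 0.101, -0.002], [0.101, 0.995, -0.0], [0.002, -0.0, -1.0]]
wrist_force: [-1.8, -0.7, 4.7]
gripper_width: 0.002
```

Emit:
carry_out(
  commands=[0,0,0.5,0,0,0],
)

```text
time_s: 5.2
tcp_pos: [0.5307, -0.0596, 0.072]
ee_rot: [[-0.995, 0.1, -0.002], [0.1, 0.995, -0.0], [0.002, -0.001, -1.0]]
wrist_force: [-2.0, -0.5, 6.1]
gripper_width: 0.005
```

Cover C is seated too: 6 N for about 0.9 mm. On to B.

Emit:
carry_out(
  commands=[0,0,-10,0,0,0,1,42.5,0,0,0,0,1,42.5,0,0,0,0],
)

```text
time_s: 5.58
tcp_pos: [0.5383, 0.0252, 0.0832]
ee_rot: [[-0.994, 0.106, -0.0], [0.106, 0.994, 0.001], [0.0, 0.001, -1.0]]
wrist_force: [0.0, 0.1, -0.3]
gripper_width: 0.006
```

Emit:
carry_out(
  commands=[3,0,4,0,0,0],
)

```text
time_s: 5.7
tcp_pos: [0.5365, 0.028, 0.0799]
ee_rot: [[-0.995, 0.102, 0.003], [0.102, 0.995, 0.002], [-0.002, 0.002, -1.0]]
wrist_force: [0.4, -0.5, -0.3]
gripper_width: 0.002
```

Emit:
carry_out(
  commands=[1,-2,1.5,0,0,0],
)

```text
time_s: 5.82
tcp_pos: [0.5349, 0.0261, 0.0782]
ee_rot: [[-0.995, 0.102, 0.002], [0.102, 0.995, 0.002], [-0.002, 0.002, -1.0]]
wrist_force: [-0.1, -0.5, 0.3]
gripper_width: 0.007
```

Emit:
carry_out(
  commands=[0,0,1,0,0,0],
)

```text
time_s: 5.95
tcp_pos: [0.5347, 0.0253, 0.0772]
ee_rot: [[-0.995, 0.103, 0.002], [0.103, 0.995, 0.002], [-0.002, 0.002, -1.0]]
wrist_force: [-0.2, -0.2, -0.7]
gripper_width: 0.002
```

Emit:
carry_out(
  commands=[0,0,1,0,0,0],
)

```text
time_s: 6.08
tcp_pos: [0.5346, 0.0246, 0.0761]
ee_rot: [[-0.995, 0.104, 0.002], [0.104, 0.995, 0.002], [-0.002, 0.002, -1.0]]
wrist_force: [-0.6, 0.8, -0.4]
gripper_width: 0.001
```

Emit:
carry_out(
  commands=[0,0.5,1,0,0,0],
)

```text
time_s: 6.2
tcp_pos: [0.5347, 0.0245, 0.0751]
ee_rot: [[-0.994, 0.105, 0.002], [0.105, 0.994, 0.002], [-0.002, 0.002, -1.0]]
wrist_force: [-1.0, -0.5, -0.7]
gripper_width: 0.001
```

Emit:
carry_out(
  commands=[0,0.5,1,0,0,0],
)

```text
time_s: 6.32
tcp_pos: [0.5348, 0.0247, 0.074]
ee_rot: [[-0.994, 0.105, 0.002], [0.105, 0.994, 0.002], [-0.002, 0.002, -1.0]]
wrist_force: [0.0, -0.3, -0.5]
gripper_width: 0.005
```

Emit:
carry_out(
  commands=[0,0.3,1,0,0,0],
)

```text
time_s: 6.45
tcp_pos: [0.5348, 0.0249, 0.073]
ee_rot: [[-0.994, 0.106, 0.002], [0.106, 0.994, 0.002], [-0.002, 0.002, -1.0]]
wrist_force: [-1.0, 0.3, 0.5]
gripper_width: 0.005
```

Emit:
carry_out(
  commands=[0,0,0.8,0,0,0],
)

```text
time_s: 6.58
tcp_pos: [0.5348, 0.0248, 0.0721]
ee_rot: [[-0.994, 0.106, 0.002], [0.106, 0.994, 0.002], [-0.002, 0.002, -1.0]]
wrist_force: [-0.2, -0.8, 0.3]
gripper_width: 0.005
```

Emit:
carry_out(
  commands=[0,0,0.8,0,0,0],
)

```text
time_s: 6.7
tcp_pos: [0.5349, 0.0249, 0.0713]
ee_rot: [[-0.994, 0.106, 0.002], [0.106, 0.994, 0.002], [-0.002, 0.002, -1.0]]
wrist_force: [-1.0, 0.8, 4.1]
gripper_width: 0.003
```

Emit:
carry_out(
  commands=[0,0,0.5,0,0,0],
)

```text
time_s: 6.82
tcp_pos: [0.5348, 0.0249, 0.0712]
ee_rot: [[-0.994, 0.105, 0.002], [0.105, 0.994, 0.001], [-0.002, 0.001, -1.0]]
wrist_force: [-2.6, -0.7, 5.9]
gripper_width: 0.004
```

Cover B is seated as well: 6 N for under 1 mm. Cover A next.

Emit:
carry_out(
  commands=[0,0,-9,0,0,0,1.5,42.5,0,0,0,0,1.5,42.5,0,0,0,0],
)

```text
time_s: 7.2
tcp_pos: [0.5413, 0.1094, 0.0817]
ee_rot: [[-0.994, 0.11, 0.003], [0.11, 0.994, 0.002], [-0.003, 0.002, -1.0]]
wrist_force: [0.1, 0.6, -0.1]
gripper_width: 0.004
```

Emit:
carry_out(
  commands=[0,-2.5,4,0,0,0],
)

```text
time_s: 7.32
tcp_pos: [0.5421, 0.1095, 0.0785]
ee_rot: [[-0.994, 0.107, 0.005], [0.107, 0.994, 0.003], [-0.005, 0.003, -1.0]]
wrist_force: [-0.2, 0.2, -0.3]
gripper_width: 0.007
```

Emit:
carry_out(
  commands=[2,0,2,0,0.003,0],
)

```text
time_s: 7.45
tcp_pos: [0.5397, 0.1094, 0.0763]
ee_rot: [[-0.994, 0.107, 0.002], [0.107, 0.994, 0.003], [-0.001, 0.003, -1.0]]
wrist_force: [-0.3, -0.2, -0.3]
gripper_width: -0.002
```

Emit:
carry_out(
  commands=[0,0,1.2,0,0,0],
)

```text
time_s: 7.58
tcp_pos: [0.5394, 0.1087, 0.075]
ee_rot: [[-0.994, 0.107, 0.001], [0.107, 0.994, 0.003], [-0.001, 0.003, -1.0]]
wrist_force: [0.2, -0.3, 0.3]
gripper_width: 0.009
```

Emit:
carry_out(
  commands=[0,0.5,1.2,0,0,0],
)

```text
time_s: 7.7
tcp_pos: [0.5394, 0.1084, 0.0738]
ee_rot: [[-0.994, 0.108, 0.001], [0.108, 0.994, 0.003], [-0.001, 0.003, -1.0]]
wrist_force: [0.2, 0.3, -0.2]
gripper_width: 0.004
```

Emit:
carry_out(
  commands=[0,0.5,1,0,0,0],
)

```text
time_s: 7.82
tcp_pos: [0.5394, 0.1084, 0.0728]
ee_rot: [[-0.994, 0.109, 0.001], [0.109, 0.994, 0.003], [-0.001, 0.003, -1.0]]
wrist_force: [-0.7, -0.5, -0.8]
gripper_width: 0.008
```

Emit:
carry_out(
  commands=[0,0.3,1,0,0,0],
)

```text
time_s: 7.95
tcp_pos: [0.5395, 0.1084, 0.0717]
ee_rot: [[-0.994, 0.11, 0.001], [0.11, 0.994, 0.003], [-0.001, 0.003, -1.0]]
wrist_force: [0.5, -0.4, 0.0]
gripper_width: 0.003
```

Emit:
carry_out(
  commands=[0,0.3,1,0,0,0],
)

```text
time_s: 8.07
tcp_pos: [0.5395, 0.1086, 0.0706]
ee_rot: [[-0.994, 0.11, 0.001], [0.11, 0.994, 0.003], [-0.001, 0.003, -1.0]]
wrist_force: [-1.1, -0.2, -0.0]
gripper_width: 0.005
```

Emit:
carry_out(
  commands=[0,0,1,0,0,0],
)

```text
time_s: 8.2
tcp_pos: [0.5395, 0.1086, 0.0696]
ee_rot: [[-0.994, 0.11, 0.001], [0.11, 0.994, 0.003], [-0.001, 0.003, -1.0]]
wrist_force: [0.4, 0.2, -0.5]
gripper_width: 0.003
```

Emit:
carry_out(
  commands=[0,0,1,0,0,0],
)

```text
time_s: 8.32
tcp_pos: [0.5396, 0.1086, 0.0685]
ee_rot: [[-0.994, 0.11, 0.001], [0.11, 0.994, 0.003], [-0.001, 0.003, -1.0]]
wrist_force: [-0.3, -0.4, -0.3]
gripper_width: 0.004
```

Emit:
carry_out(
  commands=[0,0,1,0,0,0],
)

```text
time_s: 8.45
tcp_pos: [0.5396, 0.1086, 0.0674]
ee_rot: [[-0.994, 0.11, 0.001], [0.11, 0.994, 0.003], [-0.001, 0.003, -1.0]]
wrist_force: [-0.2, 0.3, -0.4]
gripper_width: 0.003
```

Emit:
carry_out(
  commands=[0,0,0.7,0,0,0],
)

```text
time_s: 8.57
tcp_pos: [0.5395, 0.1086, 0.0666]
ee_rot: [[-0.994, 0.11, 0.001], [0.11, 0.994, 0.003], [-0.001, 0.003, -1.0]]
wrist_force: [-0.1, -0.7, -0.3]
gripper_width: 0.008
```

Emit:
carry_out(
  commands=[0,0,0.7,0,0,0],
)

```text
time_s: 8.7
tcp_pos: [0.5395, 0.1087, 0.0662]
ee_rot: [[-0.994, 0.11, 0.001], [0.11, 0.994, 0.002], [-0.001, 0.003, -1.0]]
wrist_force: [-1.8, 1.0, 5.1]
gripper_width: 0.006
```

Emit:
carry_out(
  commands=[0,0,0.5,0,0,0],
)

```text
time_s: 8.82
tcp_pos: [0.5395, 0.1087, 0.0662]
ee_rot: [[-0.994, 0.109, 0.001], [0.109, 0.994, 0.002], [-0.001, 0.002, -1.0]]
wrist_force: [-1.9, 0.6, 5.2]
gripper_width: 0.005
```

Cover A is rigid too: contact at 0.0665, 5 N at 0.0662. That fits a 54 mm tub with its foot at about z 0.0122. On the same basis the tops should be D 0.069 (57), B 0.0712 (59) and C 0.0742 (62). C stiffened only at 0.072, after a slow 0.3–1.7 N rise, so it gave about 2 mm and is the suspect. I'll recheck C.

Emit:
carry_out(
  commands=[0,0,-16,0,0,0,-1.7,-42.2,0,0,0,0,-1.7,-42.2,0,0,0,0,-1.7,-42.2,0,0,0,0,-1.7,-42.2,0,0,0,0],
)

```text
time_s: 9.45
tcp_pos: [0.5293, -0.0613, 0.0818]
ee_rot: [[-0.995, 0.103, 0.004], [0.103, 0.995, 0.003], [-0.004, 0.004, -1.0]]
wrist_force: [0.2, 0.1, 0.5]
gripper_width: 0.004
```

Emit:
carry_out(
  commands=[3,2,4.5,0,0,0],
)

```text
time_s: 9.57
tcp_pos: [0.5264, -0.0612, 0.0771]
ee_rot: [[-0.994, 0.107, 0.005], [0.107, 0.994, 0.003], [-0.005, 0.004, -1.0]]
wrist_force: [0.2, 0.6, -0.2]
gripper_width: 0.005
```

Emit:
carry_out(
  commands=[0,1,1.8,0,0,0],
)

```text
time_s: 9.7
tcp_pos: [0.5262, -0.0602, 0.0749]
ee_rot: [[-0.994, 0.108, 0.004], [0.108, 0.994, 0.004], [-0.004, 0.004, -1.0]]
wrist_force: [0.2, 0.4, -1.0]
gripper_width: 0.002
```

Emit:
carry_out(
  commands=[0,0,1.2,0,0,0],
)

```text
time_s: 9.82
tcp_pos: [0.5263, -0.0595, 0.0736]
ee_rot: [[-0.994, 0.107, 0.004], [0.107, 0.994, 0.003], [-0.004, 0.004, -1.0]]
wrist_force: [-0.6, -1.0, 1.2]
gripper_width: 0.005
```

Emit:
carry_out(
  commands=[0,-0.5,0.8,0,0,0],
)

```text
time_s: 9.95
tcp_pos: [0.5264, -0.0593, 0.0727]
ee_rot: [[-0.994, 0.105, 0.004], [0.105, 0.994, 0.003], [-0.004, 0.004, -1.0]]
wrist_force: [0.7, 0.2, 1.5]
gripper_width: 0.006
```

Emit:
carry_out(
  commands=[0,-0.5,0.6,0,0,0],
)

```text
time_s: 10.07
tcp_pos: [0.5263, -0.0593, 0.0721]
ee_rot: [[-0.995, 0.104, 0.004], [0.104, 0.995, 0.003], [-0.003, 0.004, -1.0]]
wrist_force: [-1.6, 0.3, 1.4]
gripper_width: 0.009
```

C's end sinks 1.5–2 mm under a steady 1.2–1.5 N, so C is the loose one. Next is its middle.

Emit:
carry_out(
  commands=[0,0,-7,0,0,0,-35,0.5,0,0,0,0,0,0,0,0,0,0],
)

```text
time_s: 10.45
tcp_pos: [0.5628, -0.0615, 0.0808]
ee_rot: [[-0.995, 0.102, 0.006], [0.102, 0.995, 0.004], [-0.006, 0.004, -1.0]]
wrist_force: [0.4, -0.3, -0.1]
gripper_width: 0.004
```

Emit:
carry_out(
  commands=[2,-1,4.5,0,0.005,0],
)

```text
time_s: 10.58
tcp_pos: [0.5605, -0.0621, 0.0765]
ee_rot: [[-0.995, 0.102, 0.001], [0.102, 0.995, 0.004], [-0.001, 0.005, -1.0]]
wrist_force: [0.1, 0.3, 1.0]
gripper_width: 0.008
```

Emit:
carry_out(
  commands=[-0.5,0,1.5,0,0,0],
)

```text
time_s: 10.7
tcp_pos: [0.56, -0.0622, 0.0746]
ee_rot: [[-0.995, 0.103, 0.0], [0.103, 0.995, 0.004], [0.0, 0.004, -1.0]]
wrist_force: [-0.4, 0.6, 0.1]
gripper_width: 0.008
```

Emit:
carry_out(
  commands=[-0.5,0,0.8,0,0,0],
)

```text
time_s: 10.82
tcp_pos: [0.5601, -0.0622, 0.0744]
ee_rot: [[-0.995, 0.102, -0.0], [0.102, 0.995, 0.004], [0.001, 0.004, -1.0]]
wrist_force: [-1.3, 1.5, 6.6]
gripper_width: 0.006
```

Contact is at 0.0744, as predicted. Now I press it down.

Emit:
carry_out(
  commands=[0,0,1,0,0,0],
)

```text
time_s: 10.95
tcp_pos: [0.5601, -0.0622, 0.0744]
ee_rot: [[-0.995, 0.102, 0.0], [0.102, 0.995, 0.004], [0.0, 0.004, -1.0]]
wrist_force: [-1.8, 0.1, 6.2]
gripper_width: 0.006
```

Emit:
carry_out(
  commands=[0,0,1.6,0,0,0],
)

```text
time_s: 11.08
tcp_pos: [0.5601, -0.0622, 0.0741]
ee_rot: [[-0.995, 0.101, 0.001], [0.101, 0.995, 0.004], [-0.001, 0.004, -1.0]]
wrist_force: [-2.7, -0.6, 6.5]
gripper_width: 0.004
```

Emit:
carry_out(
  commands=[0,0,2,0,0,0],
)

```text
time_s: 11.2
tcp_pos: [0.5601, -0.0622, 0.0734]
ee_rot: [[-0.995, 0.1, 0.002], [0.1, 0.995, 0.003], [-0.002, 0.004, -1.0]]
wrist_force: [-2.6, 1.2, 7.1]
gripper_width: 0.007
```

Emit:
carry_out(
  commands=[0,0,2,0,0,0,0,0,2,0,0,0],
)

```text
time_s: 11.45
tcp_pos: [0.5601, -0.0622, 0.0721]
ee_rot: [[-0.995, 0.099, 0.004], [0.099, 0.995, 0.003], [-0.003, 0.003, -1.0]]
wrist_force: [-2.0, 0.6, 6.9]
gripper_width: 0.004
```

Emit:
carry_out(
  commands=[0,0,2,0,0,0,0,0,2,0,0,0,0,0,2,0,0,0],
)

```text
time_s: 11.82
tcp_pos: [0.5601, -0.0622, 0.0702]
ee_rot: [[-0.995, 0.098, 0.006], [0.098, 0.995, 0.002], [-0.006, 0.003, -1.0]]
wrist_force: [-2.8, 0.7, 5.9]
gripper_width: 0.005
```

Emit:
carry_out(
  commands=[0,0,2,0,0.003,0,0,0,2,0,0.003,0],
)

```text
time_s: 12.08
tcp_pos: [0.5601, -0.0622, 0.0689]
ee_rot: [[-0.995, 0.097, 0.002], [0.097, 0.995, 0.002], [-0.002, 0.002, -1.0]]
wrist_force: [-2.6, -0.7, 7.2]
gripper_width: 0.008
```

Emit:
carry_out(
  commands=[0,0,2,0,0,0],
)

```text
time_s: 12.2
tcp_pos: [0.5601, -0.0622, 0.0682]
ee_rot: [[-0.995, 0.096, 0.003], [0.096, 0.995, 0.002], [-0.003, 0.002, -1.0]]
wrist_force: [-1.3, 0.4, 7.6]
gripper_width: 0.009
```

Emit:
carry_out(
  commands=[0,0,2,0,0,0],
)

```text
time_s: 12.32
tcp_pos: [0.5601, -0.0622, 0.0682]
ee_rot: [[-0.995, 0.095, 0.004], [0.095, 0.995, 0.001], [-0.004, 0.002, -1.0]]
wrist_force: [-3.8, 1.4, 12.8]
gripper_width: 0.002
```

It is at the stop: 6.2 mm of travel, then 12.8 N with no motion. I'll check lightly at the near end that it no longer rocks.

Emit:
carry_out(
  commands=[0,0,-8,0,0,0,33,0,0,0,0,0,0,0,1,0,0,0],
)

```text
time_s: 12.7
tcp_pos: [0.5264, -0.0589, 0.0762]
ee_rot: [[-0.995, 0.095, 0.005], [0.095, 0.995, 0.002], [-0.005, 0.002, -1.0]]
wrist_force: [-0.2, -1.0, 0.1]
gripper_width: 0.007
```

Emit:
carry_out(
  commands=[0,0,3.5,0,0,0,0,0,2,0,0,0,0,0,0.8,0,0,0],
)

```text
time_s: 13.08
tcp_pos: [0.5282, -0.0588, 0.0698]
ee_rot: [[-0.995, 0.095, 0.007], [0.095, 0.995, 0.002], [-0.007, 0.002, -1.0]]
wrist_force: [0.1, -0.2, 0.9]
gripper_width: 0.006
```

Emit:
carry_out(
  commands=[0,0,0.8,0,0,0],
)

```text
time_s: 13.2
tcp_pos: [0.5284, -0.0589, 0.0688]
ee_rot: [[-0.995, 0.095, 0.007], [0.095, 0.995, 0.002], [-0.007, 0.002, -1.0]]
wrist_force: [-0.6, 0.0, 0.6]
gripper_width: 0.001
```

Emit:
carry_out(
  commands=[0,0,0.8,0,0,0],
)

```text
time_s: 13.32
tcp_pos: [0.5285, -0.0589, 0.0682]
ee_rot: [[-0.995, 0.095, 0.007], [0.095, 0.995, 0.001], [-0.006, 0.002, -1.0]]
wrist_force: [-2.4, 0.6, 6.6]
gripper_width: 0.006
```

Rigid at 0.0682, so the cover is level and no longer rocks. Moving clear.

Emit:
carry_out(
  commands=[0,0,-20,0,0,0,0,0,-50,0,0,0,0,0,-50,0,0,0,60,0,0,0,0,0,60,0,0,0,0,0],
)

```text
time_s: 13.95
tcp_pos: [0.4101, -0.0472, 0.1907]
ee_rot: [[-0.995, 0.096, 0.008], [0.096, 0.995, 0.001], [-0.008, 0.002, -1.0]]
wrist_force: [-0.4, 0.4, 1.5]
gripper_width: 0.007
```

Emit:
carry_out(
  commands=[0,0,0,0,0,0,0,0,0,0,0,0],
)

```text
time_s: 14.2
tcp_pos: [0.407, -0.0474, 0.1915]
ee_rot: [[-0.995, 0.095, 0.01], [0.095, 0.995, 0.002], [-0.01, 0.003, -1.0]]
wrist_force: [-0.2, -0.3, 0.1]
gripper_width: 0.005
```

```bash
python3 - <<'E'
from h import *
for n in("scene","top"):
    im=capture(n);cv2.imwrite(f"pics/{n}9.png",im[:,:,::-1])
im=cv2.imread("pics/scene9.png")[95:275,110:350];cv2.imwrite("pics/s9c.png",cv2.resize(im,None,fx=3.3,fy=3.3,interpolation=cv2.INTER_CUBIC))
s=sense();print(s['time_s'],s['tcp_pos'],s['wrist_force'])
E
```

```text
14.3 [ 0.40709722 -0.04741224  0.19103665] [0.11658617 0.07162358 0.37301182]
```

View pics/s9c.png

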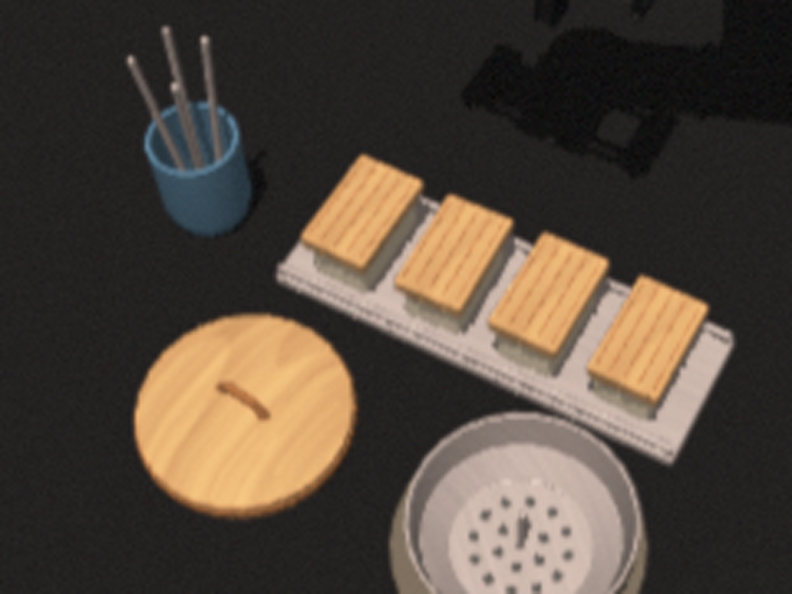

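All four covers are in place, with cover C (455,250) now lower. The cup, lid and basket are undisturbed and the arm is clear.

```bash
python3 -c "
from station import *
print(finish_job())"
```

```text
the job is handed in; nothing more can be done
None
```

I found the loose cover, pressed it home and handed the job in. It was the second from the right in the row; by its height it should be cover 4.

- **Finding it:** I pressed the near end of all four covers. Three gave less than about 1 mm at 5–6 N or more. The loose one sank about 2 mm under only 1.2–1.7 N. I nearly missed it on the first pass. The cover heights gave it away, and a second press on it confirmed the rocking.
- **Pressing it down:** On its middle it slid 6.2 mm at a measured 6–8 N, a little below the stated 8–10 N. It then held at its stop at 12.8 N. A light press on its near end afterwards was rigid at the same height, so it no longer rocks.
- **End state:** The arm was raised clear with no contact force at about 14.3 s. The last picture showed the cup, basket and steamer lid apparently where they were. The trivet was mostly hidden under the basket.

**Pressed too hard once:** my first press, on the rightmost cover, came down too fast and reached about 20 N where a light one was asked for. That cover stayed rigid and did not move.

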